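# Change the brake bleeder over to the other feed, pausing at off

### The arm

A 6-joint arm with a two-finger parallel gripper is mounted at the origin on the work surface. World frame = base frame: x ahead of the robot, y to its left, z up, the work surface at z = 0. Lengths are in m, angles in rad, forces in N, time in s.
With the tool pointing down it reaches from about 0.25 to 0.725 m from the base axis. Payload 4 kg.
Tool frame: the origin (TCP) lies midway between the tips of the shut fingers; the grasp point (between the pads) lies 19 mm behind it; z points along the fingers, y is the line along which they close (so a half turn about z gives the same grasp; the last joint's range is limited). The gripper opens to 85 mm and grips with 20 to 120 N. Pads are 22 mm wide; open, the fingers measure 114 mm over their backs; the gripper's body (76 mm by 85 mm) begins 54 mm behind the grasp point. The pads swing forward as they close: fully open they stand 13 mm farther back than shut.
Start: joints at [-1.301, 0.241, 0.005, 1.335, 0, 1.571], TCP at [0.133, -0.482, 0.231] pointing down, gripper open.
Joint ranges: [-2.72, 2.72], [-1.05, 1.87], [-1.09, 1.28], [-1.99, 2.15], [-1.42, 1.44], [-3.14, 3.14]. Speed limits (rad/s): [2.79, 2.79, 3.14, 3.14, 3.14, 3.14].

### API

Orientations are given as a unit quaternion [x, y, z, w].
In Python, from workcell import bot, camera, job_done gives the robot as it stands.
- The arm moves only by the tool carry_out, never from a script. Its argument "plan" is a list of rows, each an object of numbers: "dx", "dy", "dz": the shift along the tool's x, y, z in mm; "twist": the turn about the tool's z in degrees; "fingers": the closure, from -1 (fully open) to 1 (shut). In form: [{"dx": .., "dy": .., "dz": .., "twist": .., "fingers": ..}, ...]. A call has exactly 5 rows; each row is the pose to reach, as a shift and turn from the pose commanded when the call began, along the tool's axes at that moment; what a row does not reach only later rows make up. A row lasts 1/12 s, in which the tool goes at most 41.7 mm and 7.16 degrees, less where a joint would pass 70% of its speed; a pose out of reach is approached as far as the arm can. A call with a gripper value outside its range is refused whole. The fingers move at their own pace and stop on an object; the grip force is fixed at half the most. Time passes only in rows, so rows that repeat a pose let the fingers close, or fill a call up. It gives the time, the measured TCP pose, the force, the opening and the grip force at its end, in the units of the state.
- bot.get_obs(): the state, without advancing time (a new reading comes with each control period).
- camera(name): name is "scene" or "side" or "wrist"; returns a dict with "image" (480x640x3 uint8, red, green, blue), "intrinsics" (3x3 intrinsics, pixels), "distortion" ([k1, k2, p1, p2, k3] as OpenCV has them; the pictures are not rectified), "eye" and "attitude" of the camera in the world. Camera axes: x right, y down, z forward; pixel columns grow to the right and rows downward; lengths in m; the calibration is good to about 2 mm. A picture is of the moment at which its call begins. There is no depth.
- job_done(): hands the job in; it is judged then, once.
The state is a dict: "clock": time; "joint_pos": joint angles; "joint_vel": joint speeds; "tau": joint torques, N m; "eef_pos": TCP position; "tool_rot": TCP orientation; "ft_force": force on the tool from outside, world axes, zero at the start; "ft_torque": the same for the moment, N m; "grip_width": finger opening in m; "grasp_force": force on a finger pad.
Only numpy, scipy, OpenCV 4.12 (cv2) and the standard library are available. Lean on these libraries where they do the work, as an engineer would, in place of code of your own. Each camera call takes 0.05 s, during which the arm holds its last target. There are 200 camera calls.

### The job

The changeover switch on the brake-service bench (the box whose lever is a wide hoop with a crossbar handle) has its handle leaning to one side. Bring the handle upright to its centre-off position and let it rest still there for a good second, then put it fully over to the side opposite the one it started on and let go. Leave the other switch, with the ball-ended lever, as it is.

Things in the scene. Friction and masses are not known exactly. Their poses are not given: they have to be found in the camera images.
- changeover_base: Heavy blue switch box, 120 (its x) x 130 (its y) x 70 mm high with an aluminium top plate, fixed to the bench, at any yaw. Origin: centre of its underside, on the bench; its z is up. The hoop-shaped lever swings towards the box's +y and -y sides about a hinge line parallel to the box's x axis, 80 mm above the origin.
- changeover (a joint): Lean of the hoop lever in rad: 0 is upright (centre off), positive leans to the box's +y side, negative to its -y side; stops at -0.65 and +0.65. It always starts on the negative side (-0.65 to -0.5). There is no spring or click: friction (about 4 N at the handle) holds it wherever it is left.
- changeover_grip (a point): Middle of the handle: a round bar 16 mm thick, 74 mm clear between its two flat side arms (14 mm wide), parallel to the box's x and 95 mm from the hinge line: 175 mm above the bench upright, 156 mm at a stop. The hoop below it is open. It can be pinched from above, fingers closing along the box's y; the tool may stay vertical while the bar turns between the pads.
- isolator_ball (a point): Centre of the 28 mm ball on the end of the single thin lever of the other switch, a similar but slightly smaller blue box (100 x 120 x 70 mm). The ball is 65 mm from its hinge, about 130 to 145 mm above the bench. Not part of the job: it must not be moved.
Mind the look-alikes: they are no part of the job. Leave any brown or green look-alike of the changeover_base alone.

How it is judged:
By the outcome, as a careful person would: the job done as asked, in the order asked, and still so for the second after the job is handed in, with the robot touching nothing.
It also fails if it takes over 38 s, if anything falls off the work surface, if the arm or the gripper's body presses on something with over 40 N, if the wrist force passes 120 N, or if a joint passes its speed limit or range.

## Working session

There is one attempt and no reset: what is moved stays moved. The work goes in short steps, Python scripts to look and compute and a tool call to move; the robot and the scene stay as the last step left them, time stands still between calls to the robot, and variables do not carry over. Pictures are saved under pics/ and viewed, at most 10 in all, crops included, and the job is handed in when it is done.

Besides the shell and the picture viewer there is one more tool, called after ">>>" as name(argument=value, ...), one argument or row to a line, values as JSON. carry_out: Moves the arm, as the interface text tells. Its arguments: {"type":"object","properties":{"plan":{"type":"array","items":{"type":"object","properties":{"dx":{"type":"number"},"dy":{"type":"number"},"dz":{"type":"number"},"twist":{"type":"number"},"fingers":{"type":"number"}}}}},"required":["plan"]}

```bash
mkdir -p pics; cat > h.py <<'E'
import numpy as np, cv2
from workcell import bot, camera, job_done
from scipy.spatial.transform import Rotation as R
def rot(c):
    a=np.array(c["attitude"],float)
    return a if a.shape==(3,3) else R.from_quat(a).as_matrix()
def ray(c,px):
    u=cv2.undistortPoints(np.array(px,float).reshape(-1,1,2),np.array(c["intrinsics"],float),np.array(c["distortion"],float)).reshape(-1,2)
    return np.c_[u,np.ones(len(u))]@rot(c).T
def plane(c,px,z):
    d=ray(c,px);e=np.array(c["eye"]);return e+d*((z-e[2])/d[:,2])[:,None]
def tri(c1,p1,c2,p2):
    A=np.zeros((3,3));b=np.zeros(3)
    for c,p in((c1,p1),(c2,p2)):
        d=ray(c,p)[0];d/=np.linalg.norm(d);M=np.eye(3)-np.outer(d,d);A+=M;b+=M@np.array(c["eye"])
    return np.linalg.solve(A,b)
E
python3 - <<'E'
from h import *
import pickle
cs={n:camera(n) for n in("scene","side","wrist")}
pickle.dump(cs,open("c0.pkl","wb"))
for n,c in cs.items():
    cv2.imwrite(f"pics/{n}0.png",c["image"][:,:,::-1]);print(n,np.round(c["eye"],3),c["attitude"])
o=bot.get_obs();print(o["clock"],o["eef_pos"],o["tool_rot"],o["grip_width"])
E
```

```text
scene [1.173 0.462 0.797] [ 0.38290184  0.80881473 -0.39803631 -0.20192079]
side [0.329 0.587 0.52 ] [-0.10073699  0.8574886  -0.50174671  0.05306226]
wrist [ 0.207 -0.461  0.374] [ 0.78668705 -0.59892348 -0.09123002  0.11870653]
0.15 [ 0.13313863 -0.48147015  0.23060311] [ 9.90919249e-01  1.34455950e-01 -1.07056227e-04 -7.92041036e-04] 0.08536252512992121
```

View pics/scene0.png

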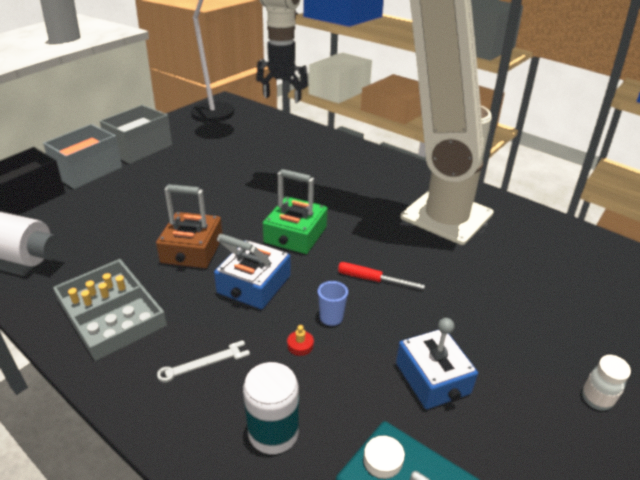

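View pics/side0.png

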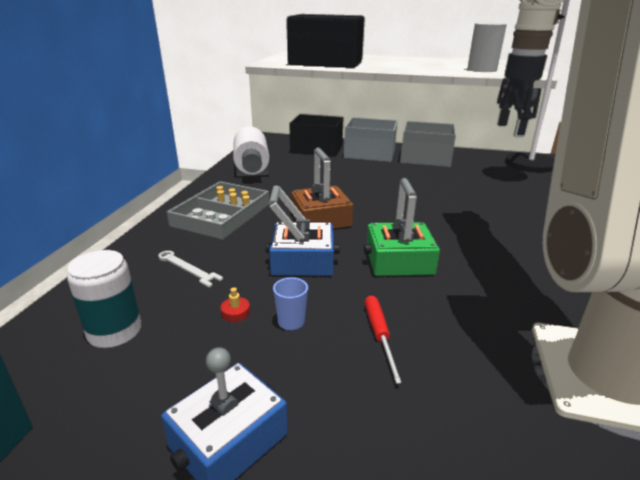

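The blue changeover box is at scene (254,270) and side (302,248), with its handle leaning to side-left, toward +x. The brown and green look-alikes stand beside it, handles upright. The ball switch is at scene (437,365), away from the work. Next I'll zoom in on the changeover.

```bash
python3 - <<'E'
import pickle,cv2,numpy as np
cs=pickle.load(open("c0.pkl","rb"))
a=cs["scene"]["image"][215:315,200:300,::-1];b=cs["side"]["image"][180:280,255:355,::-1]
o=np.hstack([cv2.resize(x,(400,400),interpolation=cv2.INTER_CUBIC) for x in(a,b)])
cv2.imwrite("pics/crop0.png",o)
E
```

```text
(no output)
```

View pics/crop0.png

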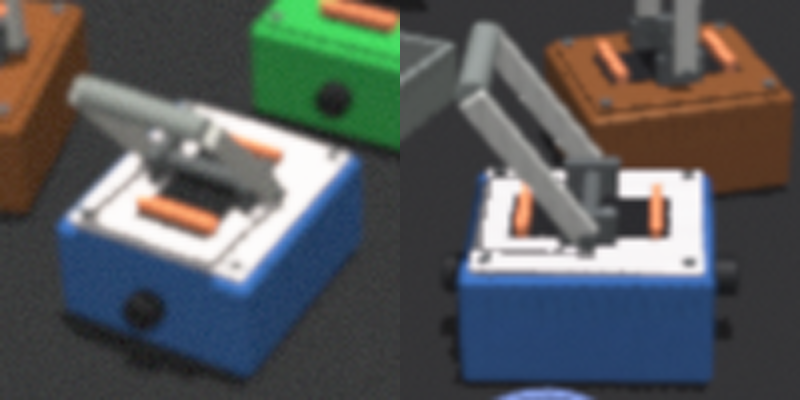

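The crop shows the handle bar ends at about scene (219.5,237)/(252.5,249) and side (277,187.5)/(274,203). Four top corners are visible in each view.

```bash
python3 - <<'E'
from h import *
import pickle
np.set_printoptions(precision=4,suppress=True)
cs=pickle.load(open("c0.pkl","rb"));S,D=cs["scene"],cs["side"]
f=tri(S,(219.5,237),D,(277,187.5));n=tri(S,(252.5,248.75),D,(273.75,203))
print("bar",f,n,(f+n)/2,np.linalg.norm(f-n))
ps=[(260,287.5),(289.5,253.75),(215.5,270.5),(246,240)]  # order?
pd=[(271.75,248.75),(333,248),(276.2,223),(332,223)]
t=np.array([tri(S,a,D,b) for a,b in zip(ps,pd)]);print("tri",t)
for c,p in((S,ps),(D,pd)):
    q=plane(c,p,.07);print(q,q.mean(0))
    print("yaw x-edges",np.degrees([np.arctan2(*(q[i]-q[j])[[1,0]]) for i,j in((0,2),(1,3),(1,0),(3,2))]))
# ball switch/others for clearance
for n,p in(("brown",(322,200)),("green",(403,238))): print(n,plane(D,[p],.07))
E
```

```text
bar [ 0.6082 -0.2273  0.1587] [ 0.5907 -0.1509  0.1579] [ 0.5994 -0.1891  0.1583] 0.07842374482468698
tri [[ 0.5929 -0.1337  0.0653]
 [ 0.4721 -0.1577  0.0704]
 [ 0.6179 -0.2412  0.0676]
 [ 0.497  -0.2691  0.0683]]
[[ 0.5978 -0.1284  0.07  ]
 [ 0.4733 -0.1563  0.07  ]
 [ 0.6198 -0.2387  0.07  ]
 [ 0.4993 -0.2664  0.07  ]] [ 0.5476 -0.1974  0.07  ]
yaw x-edges [ 101.2986  103.2895 -167.3476 -167.0191]
[[ 0.5902 -0.1285  0.07  ]
 [ 0.4721 -0.1611  0.07  ]
 [ 0.6164 -0.2371  0.07  ]
 [ 0.4963 -0.2675  0.07  ]] [ 0.5438 -0.1986  0.07  ]
yaw x-edges [ 103.5432  102.8269 -164.5952 -165.8086]
brown [[ 0.5454 -0.3822  0.07  ]]
green [[ 0.3382 -0.237   0.07  ]]
```

>>> carry_out(
  plan=[
    {"dx":35,"dy":-11,"dz":0,"twist":0,"fingers":-1},
    {"dx":70,"dy":-21,"dz":0,"twist":0,"fingers":-1},
    {"dx":106,"dy":-32,"dz":0,"twist":0,"fingers":-1},
    {"dx":141,"dy":-43,"dz":0,"twist":0,"fingers":-1},
    {"dx":176,"dy":-53,"dz":0,"twist":0,"fingers":-1},
  ],
)

```text
clock: 0.57
eef_pos: [0.2897, -0.3826, 0.2311]
tool_rot: [0.991, 0.134, -0.0, -0.0]
ft_force: [0.6, 0.7, 0.6]
grip_width: 0.0853
grasp_force: 0.0
```

>>> carry_out(
  plan=[
    {"dx":35,"dy":-11,"dz":0,"twist":0,"fingers":-1},
    {"dx":70,"dy":-21,"dz":0,"twist":0,"fingers":-1},
    {"dx":106,"dy":-32,"dz":0,"twist":0,"fingers":-1},
    {"dx":141,"dy":-43,"dz":0,"twist":0,"fingers":-1},
    {"dx":176,"dy":-53,"dz":0,"twist":0,"fingers":-1},
  ],
)

```text
clock: 0.98
eef_pos: [0.4454, -0.2844, 0.2311]
tool_rot: [0.991, 0.135, -0.0, -0.0]
ft_force: [0.6, -0.9, -0.1]
grip_width: 0.0856
grasp_force: 0.0
```

>>> carry_out(
  plan=[
    {"dx":35,"dy":-11,"dz":0,"twist":0,"fingers":-1},
    {"dx":70,"dy":-21,"dz":0,"twist":0,"fingers":-1},
    {"dx":106,"dy":-32,"dz":0,"twist":0,"fingers":-1},
    {"dx":141,"dy":-43,"dz":0,"twist":0,"fingers":-1},
    {"dx":176,"dy":-53,"dz":0,"twist":0,"fingers":-1},
  ],
)

```text
clock: 1.4
eef_pos: [0.6009, -0.1865, 0.2308]
tool_rot: [0.991, 0.135, -0.0, -0.0]
ft_force: [0.0, -1.2, 0.6]
grip_width: 0.0853
grasp_force: 0.0
```

>>> carry_out(
  plan=[
    {"dx":0,"dy":0,"dz":0,"twist":-7,"fingers":-1},
    {"dx":0,"dy":0,"dz":0,"twist":-14,"fingers":-1},
    {"dx":0,"dy":0,"dz":0,"twist":-21,"fingers":-1},
    {"dx":0,"dy":0,"dz":0,"twist":-28,"fingers":-1},
    {"dx":0,"dy":0,"dz":0,"twist":-35,"fingers":-1},
  ],
)

```text
clock: 1.82
eef_pos: [0.5997, -0.1876, 0.2305]
tool_rot: [0.903, 0.429, -0.001, -0.0]
ft_force: [-0.5, 0.3, -0.2]
grip_width: 0.0853
grasp_force: 0.0
```

>>> carry_out(
  plan=[
    {"dx":0,"dy":0,"dz":0,"twist":-7,"fingers":-1},
    {"dx":0,"dy":0,"dz":0,"twist":-14,"fingers":-1},
    {"dx":0,"dy":0,"dz":0,"twist":-21,"fingers":-1},
    {"dx":0,"dy":0,"dz":0,"twist":-28,"fingers":-1},
    {"dx":0,"dy":0,"dz":0,"twist":-35,"fingers":-1},
  ],
)

```text
clock: 2.23
eef_pos: [0.5995, -0.1878, 0.2307]
tool_rot: [0.733, 0.681, -0.0, -0.001]
ft_force: [-0.4, 0.3, 0.6]
grip_width: 0.086
grasp_force: 0.0
```

>>> carry_out(
  plan=[
    {"dx":0,"dy":0,"dz":0,"twist":-7,"fingers":-1},
    {"dx":0,"dy":0,"dz":0,"twist":-14,"fingers":-1},
    {"dx":0,"dy":0,"dz":0,"twist":-17,"fingers":-1},
    {"dx":0,"dy":0,"dz":0,"twist":-17,"fingers":-1},
    {"dx":0,"dy":0,"dz":0,"twist":-17,"fingers":-1},
  ],
)

```text
clock: 2.65
eef_pos: [0.5996, -0.1879, 0.2309]
tool_rot: [0.627, 0.779, -0.0, -0.0]
ft_force: [-0.1, -0.6, 0.2]
grip_width: 0.0855
grasp_force: 0.0
```

```bash
python3 - <<'E'
from h import *
import pickle
c=camera("wrist");pickle.dump(c,open("w1.pkl","wb"));cv2.imwrite("pics/w1.png",c["image"][:,:,::-1])
o=bot.get_obs();r=R.from_quat(o["tool_rot"]).as_matrix()
print(o["clock"],o["eef_pos"],o["ft_force"],"yhead",np.degrees(np.arctan2(r[1,1],r[0,1])),c["eye"])
E
```

```text
2.7 [ 0.59965887 -0.18789549  0.23091381] [-0.26133847 -0.27798527 -0.00509479] yhead 12.373365122341816 [ 0.58448856 -0.11384688  0.37391207]
```

View pics/w1.png

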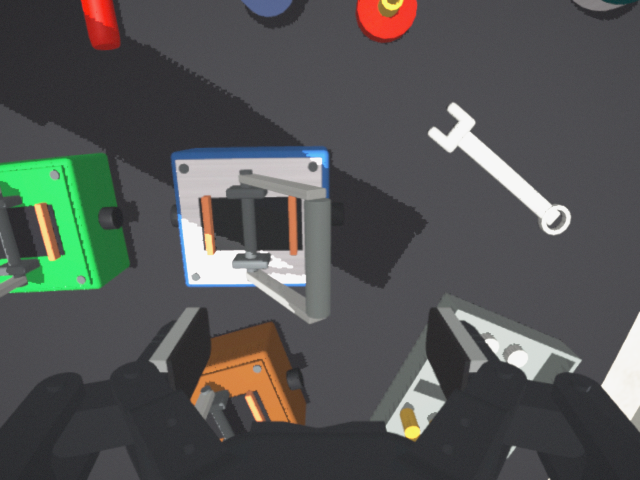

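The wrist view looks straight down. The bar runs (317,190) to (317,320). Plate screws show at (184,168), (313,167) and (195,277), and the hinge blocks at (246,190) and (251,262). The open fingers straddle the handle column.

```bash
python3 - <<'E'
from h import *
import pickle
np.set_printoptions(precision=4,suppress=True)
c=pickle.load(open("w1.pkl","rb"))
b=plane(c,[(317,192),(317,318)],.158);print("bar",b,b.mean(0),np.degrees(np.arctan2(*(b[0]-b[1])[[1,0]]))-90)
s=plane(c,[(184,168),(313,167),(195,277)],.071);ctr=(s[1]+s[2])/2
print("screws",s,"ctr",ctr,"head",np.degrees(np.arctan2(*(s[1]-s[0])[[1,0]])),np.degrees(np.arctan2(*(s[0]-s[2])[[1,0]]))-90)
h=plane(c,[(246,190),(251,262)],.085);print("hinge",h.mean(0))
u=np.array([np.cos(np.radians(12.4)),np.sin(np.radians(12.4))]);v=np.array([-u[1],u[0]])
t=np.array([.5997,-.1879])
for n,p in(("ctr",ctr),("bar",b.mean(0)),("hinge",h.mean(0)),("stereo",[.5455,-.198])): 
    d=np.array(p[:2])-t;print(n,"along u(toolY)",d@u*1e3,"along v",d@v*1e3)
r=R.from_quat(bot.get_obs()["tool_rot"]).as_matrix();print(r)
E
```

```text
bar [[ 0.5917 -0.1501  0.158 ]
 [ 0.6091 -0.2299  0.158 ]] [ 0.6004 -0.19    0.158 ] 12.290816362919458
screws [[ 0.4857 -0.1682  0.071 ]
 [ 0.5872 -0.1458  0.071 ]
 [ 0.5059 -0.2606  0.071 ]] ctr [ 0.5466 -0.2032  0.071 ] head 12.473194682246183 12.323150374762974
hinge [ 0.5467 -0.2015  0.085 ]
ctr along u(toolY) -55.180310922125464 along v -3.5422098625425464
bar along u(toolY) 0.21867334388170737 along v -2.1972914402404546
hinge along u(toolY) -54.635635718969404 along v -1.8985646346294698
stereo along u(toolY) -55.10446429009927 along v 1.7742647212797373
[[-0.2143  0.9768 -0.0007]
 [ 0.9768  0.2143  0.0002]
 [ 0.0003 -0.0006 -1.    ]]
```

>>> carry_out(
  plan=[
    {"dx":-2,"dy":0,"dz":22,"twist":0,"fingers":-1},
    {"dx":-2,"dy":0,"dz":45,"twist":0,"fingers":-1},
    {"dx":-2,"dy":0,"dz":68,"twist":0,"fingers":-1},
    {"dx":-2,"dy":0,"dz":85,"twist":0,"fingers":-1},
    {"dx":-2,"dy":0,"dz":93,"twist":0,"fingers":-1},
  ],
)

```text
clock: 3.12
eef_pos: [0.5985, -0.1894, 0.1351]
tool_rot: [0.627, 0.779, -0.001, -0.002]
ft_force: [-0.5, 0.3, 0.4]
grip_width: 0.0854
grasp_force: 0.0
```

>>> carry_out(
  plan=[
    {"dx":0,"dy":0,"dz":0,"twist":0,"fingers":0},
    {"dx":0,"dy":0,"dz":0,"twist":0,"fingers":0.5},
    {"dx":0,"dy":0,"dz":0,"twist":0,"fingers":1},
    {"dx":0,"dy":0,"dz":0,"twist":0,"fingers":1},
    {"dx":0,"dy":0,"dz":0,"twist":0,"fingers":1},
  ],
)

```text
clock: 3.53
eef_pos: [0.6011, -0.1902, 0.1398]
tool_rot: [0.626, 0.78, 0.001, 0.001]
ft_force: [0.4, 0.4, 0.9]
grip_width: 0.0257
grasp_force: 0.0
```

>>> carry_out(
  plan=[
    {"dx":0,"dy":0,"dz":0,"twist":0,"fingers":1},
    {"dx":0,"dy":0,"dz":0,"twist":0,"fingers":1},
    {"dx":0,"dy":0,"dz":0,"twist":0,"fingers":1},
    {"dx":0,"dy":0,"dz":0,"twist":0,"fingers":1},
    {"dx":0,"dy":0,"dz":0,"twist":0,"fingers":1},
  ],
)

```text
clock: 3.95
eef_pos: [0.6008, -0.1901, 0.1393]
tool_rot: [0.626, 0.78, 0.0, 0.001]
ft_force: [-0.4, 1.5, 5.5]
grip_width: 0.0139
grasp_force: 58.7
```

>>> carry_out(
  plan=[
    {"dx":0,"dy":-5,"dz":-3.4,"twist":0,"fingers":1},
    {"dx":0,"dy":-10.1,"dz":-6.4,"twist":0,"fingers":1},
    {"dx":0,"dy":-15.4,"dz":-9.1,"twist":0,"fingers":1},
    {"dx":0,"dy":-20.8,"dz":-11.4,"twist":0,"fingers":1},
    {"dx":0,"dy":-26.5,"dz":-13.4,"twist":0,"fingers":1},
  ],
)

```text
clock: 4.37
eef_pos: [0.5792, -0.1951, 0.1533]
tool_rot: [0.626, 0.78, 0.004, 0.004]
ft_force: [11.1, 1.4, -1.6]
grip_width: 0.0142
grasp_force: 58.3
```

>>> carry_out(
  plan=[
    {"dx":0,"dy":-5.7,"dz":-1.7,"twist":0,"fingers":1},
    {"dx":0,"dy":-11.5,"dz":-2.9,"twist":0,"fingers":1},
    {"dx":0,"dy":-17.4,"dz":-3.9,"twist":0,"fingers":1},
    {"dx":0,"dy":-23.3,"dz":-4.4,"twist":0,"fingers":1},
    {"dx":0,"dy":-29.2,"dz":-4.6,"twist":0,"fingers":1},
  ],
)

```text
clock: 4.78
eef_pos: [0.5535, -0.2011, 0.1612]
tool_rot: [0.625, 0.78, 0.006, 0.007]
ft_force: [10.1, 4.4, 23.0]
grip_width: 0.0138
grasp_force: 60.1
```

>>> carry_out(
  plan=[
    {"dx":0,"dy":0,"dz":0,"twist":0,"fingers":1},
    {"dx":0,"dy":0,"dz":0,"twist":0,"fingers":1},
    {"dx":0,"dy":0,"dz":0,"twist":0,"fingers":1},
    {"dx":0,"dy":0,"dz":0,"twist":0,"fingers":1},
    {"dx":0,"dy":0,"dz":0,"twist":0,"fingers":1},
  ],
)

```text
clock: 5.2
eef_pos: [0.5522, -0.2014, 0.1617]
tool_rot: [0.625, 0.78, 0.005, 0.007]
ft_force: [5.8, 3.4, 15.3]
grip_width: 0.0135
grasp_force: 59.0
```

```bash
python3 - <<'E'
from h import *
import pickle
cs={n:camera(n) for n in("scene","side")};pickle.dump(cs,open("c2.pkl","wb"))
a=cs["scene"]["image"][195:295,200:300,::-1];b=cs["side"]["image"][160:260,255:355,::-1]
cv2.imwrite("pics/crop2.png",np.hstack([cv2.resize(x,(400,400),interpolation=cv2.INTER_CUBIC) for x in(a,b)]))
o=bot.get_obs();p=o["eef_pos"][:2]
for c in([.5466,-.2025],[.5455,-.198]):
    d=p-np.array(c);a=np.radians(12.4);print(d@[np.cos(a),np.sin(a)]*1e3)
print(o["clock"],o["eef_pos"],o["ft_force"])
E
```

```text
5.705569199858284
5.8135997337740735
5.3 [ 0.55219162 -0.20136192  0.16165604] [ 6.60622575  3.87336063 14.65504275]
```

View pics/crop2.png

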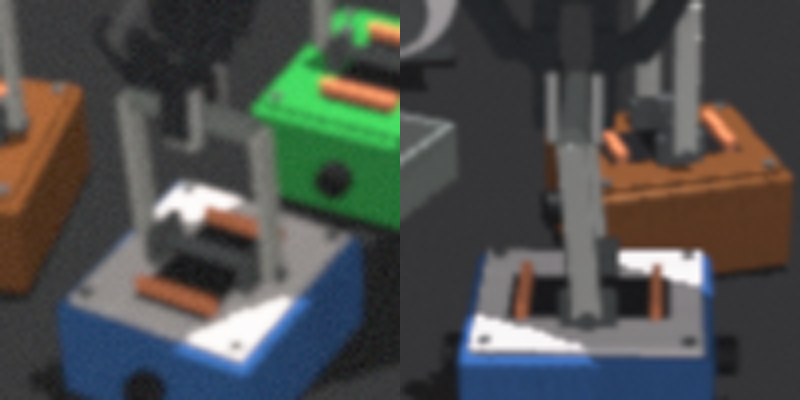

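The tool is 5.7 mm short of upright, because the compliant arm lags against friction. The side crop agrees: the arms still lean slightly left, (587,318) to (578,140). I'll correct this.

>>> carry_out(
  plan=[
    {"dx":0,"dy":-2,"dz":-1,"twist":0,"fingers":1},
    {"dx":0,"dy":-4,"dz":-2,"twist":0,"fingers":1},
    {"dx":0,"dy":-6,"dz":-2,"twist":0,"fingers":1},
    {"dx":0,"dy":-6,"dz":-2,"twist":0,"fingers":1},
    {"dx":0,"dy":-6,"dz":-2,"twist":0,"fingers":1},
  ],
)

```text
clock: 5.72
eef_pos: [0.546, -0.2027, 0.1623]
tool_rot: [0.626, 0.78, 0.005, 0.006]
ft_force: [7.9, 2.8, 9.7]
grip_width: 0.0138
grasp_force: 59.0
```

```bash
python3 - <<'E'
from h import *
import pickle
c=camera("side");pickle.dump(c,open("c3.pkl","wb"))
b=c["image"][160:260,255:355,::-1]
cv2.imwrite("pics/crop3.png",cv2.resize(b,(600,600),interpolation=cv2.INTER_CUBIC))
o=bot.get_obs();r=R.from_quat(o["tool_rot"]).as_matrix();p=o["eef_pos"]-.022*r[:,2]
a=np.radians(12.4);print((p[:2]-[.5466,-.2025])@[np.cos(a),np.sin(a)]*1e3,o["clock"],p,o["ft_force"],r[:,2])
# expected pixel of upright handle arm axis line in the side image: near arm at v=+44mm
v=np.array([-np.sin(a),np.cos(a)]);ctr=np.array([.5463,-.202])
P=np.array([[*(ctr+v*.051),z] for z in(.08,.125,.16)])
Rm=rot(c);q=cv2.projectPoints(P,cv2.Rodrigues(Rm.T)[0],-Rm.T@np.array(c["eye"]),np.array(c["intrinsics"],float),np.array(c["distortion"],float))[0][:,0]
print("crop px",(q-[255,160])*6)
E
```

```text
-0.9288676019206538 5.7667 [ 0.54569378 -0.20270392  0.18435104] [6.94888527 2.75069565 9.93762217] [ 1.50839842e-02  1.92438671e-04 -9.99886212e-01]
crop px [[278.23164447 492.06499293]
 [276.65658278 372.42324773]
 [275.36072305 275.00880286]]
```

View pics/crop3.png

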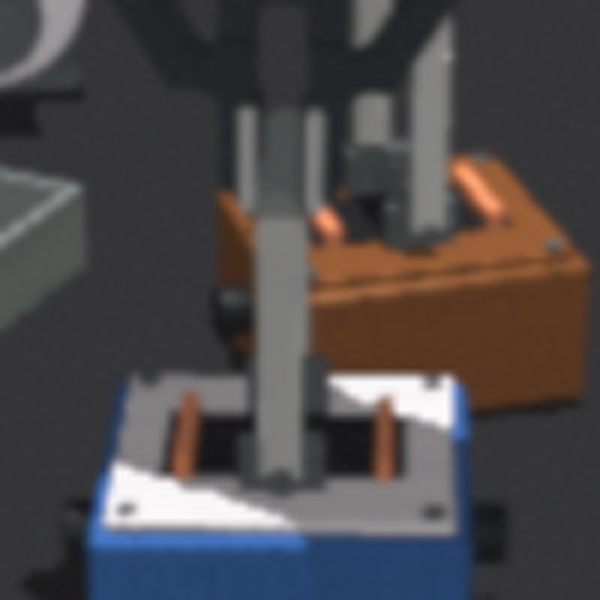

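The near arm is vertical in the crop: x≈281 at both ends, against a projected 278 to 275 for exact upright. That puts the lean within about 0.02 rad of centre, so I'll hold still here.

>>> carry_out(
  plan=[
    {"dx":0,"dy":0,"dz":0,"twist":0,"fingers":1},
    {"dx":0,"dy":0,"dz":0,"twist":0,"fingers":1},
    {"dx":0,"dy":0,"dz":0,"twist":0,"fingers":1},
    {"dx":0,"dy":0,"dz":0,"twist":0,"fingers":1},
    {"dx":0,"dy":0,"dz":0,"twist":0,"fingers":1},
  ],
)

```text
clock: 6.18
eef_pos: [0.546, -0.2027, 0.1623]
tool_rot: [0.626, 0.78, 0.005, 0.006]
ft_force: [7.8, 2.2, 8.8]
grip_width: 0.0135
grasp_force: 59.1
```

>>> carry_out(
  plan=[
    {"dx":0,"dy":0,"dz":0,"twist":0,"fingers":1},
    {"dx":0,"dy":0,"dz":0,"twist":0,"fingers":1},
    {"dx":0,"dy":0,"dz":0,"twist":0,"fingers":1},
    {"dx":0,"dy":0,"dz":0,"twist":0,"fingers":1},
    {"dx":0,"dy":0,"dz":0,"twist":0,"fingers":1},
  ],
)

```text
clock: 6.6
eef_pos: [0.5461, -0.2027, 0.1624]
tool_rot: [0.625, 0.78, 0.005, 0.006]
ft_force: [7.2, 3.1, 10.9]
grip_width: 0.0137
grasp_force: 59.1
```

>>> carry_out(
  plan=[
    {"dx":0,"dy":0,"dz":0,"twist":0,"fingers":1},
    {"dx":0,"dy":0,"dz":0,"twist":0,"fingers":1},
    {"dx":0,"dy":0,"dz":0,"twist":0,"fingers":1},
    {"dx":0,"dy":0,"dz":0,"twist":0,"fingers":1},
    {"dx":0,"dy":0,"dz":0,"twist":0,"fingers":1},
  ],
)

```text
clock: 7.02
eef_pos: [0.546, -0.2027, 0.1623]
tool_rot: [0.625, 0.78, 0.005, 0.006]
ft_force: [8.3, 3.1, 10.1]
grip_width: 0.014
grasp_force: 59.1
```

>>> carry_out(
  plan=[
    {"dx":0,"dy":0,"dz":0,"twist":0,"fingers":1},
    {"dx":0,"dy":0,"dz":0,"twist":0,"fingers":1},
    {"dx":0,"dy":0,"dz":0,"twist":0,"fingers":1},
    {"dx":0,"dy":0,"dz":0,"twist":0,"fingers":1},
    {"dx":0,"dy":0,"dz":0,"twist":0,"fingers":1},
  ],
)

```text
clock: 7.43
eef_pos: [0.546, -0.2027, 0.1623]
tool_rot: [0.626, 0.78, 0.005, 0.006]
ft_force: [8.0, 2.5, 9.8]
grip_width: 0.0139
grasp_force: 59.1
```

>>> carry_out(
  plan=[
    {"dx":0,"dy":-6.2,"dz":0.2,"twist":0,"fingers":1},
    {"dx":0,"dy":-12.3,"dz":0.8,"twist":0,"fingers":1},
    {"dx":0,"dy":-18.4,"dz":1.8,"twist":0,"fingers":1},
    {"dx":0,"dy":-24.4,"dz":3.2,"twist":0,"fingers":1},
    {"dx":0,"dy":-30.3,"dz":5,"twist":0,"fingers":1},
  ],
)

```text
clock: 7.85
eef_pos: [0.5161, -0.2096, 0.1574]
tool_rot: [0.625, 0.78, 0.004, 0.006]
ft_force: [9.1, 3.3, 11.2]
grip_width: 0.0139
grasp_force: 62.2
```

>>> carry_out(
  plan=[
    {"dx":0,"dy":-5.8,"dz":2.1,"twist":0,"fingers":1},
    {"dx":0,"dy":-11.4,"dz":4.7,"twist":0,"fingers":1},
    {"dx":0,"dy":-16.9,"dz":7.5,"twist":0,"fingers":1},
    {"dx":0,"dy":-22.2,"dz":10.8,"twist":0,"fingers":1},
    {"dx":0,"dy":-27.2,"dz":14.4,"twist":0,"fingers":1},
  ],
)

```text
clock: 8.27
eef_pos: [0.4894, -0.2157, 0.1419]
tool_rot: [0.626, 0.78, 0.004, 0.006]
ft_force: [16.7, 7.8, 34.5]
grip_width: 0.0138
grasp_force: 66.7
```

>>> carry_out(
  plan=[
    {"dx":0,"dy":-2,"dz":1,"twist":0,"fingers":1},
    {"dx":0,"dy":-4,"dz":2,"twist":0,"fingers":1},
    {"dx":0,"dy":-6,"dz":3,"twist":0,"fingers":1},
    {"dx":0,"dy":-6,"dz":3,"twist":0,"fingers":1},
    {"dx":0,"dy":-6,"dz":3,"twist":0,"fingers":1},
  ],
)

```text
clock: 8.68
eef_pos: [0.4896, -0.2157, 0.1421]
tool_rot: [0.625, 0.781, 0.009, 0.01]
ft_force: [17.5, 8.0, 13.2]
grip_width: 0.014
grasp_force: 63.8
```

The bar is 58 mm past centre and did not move under extra push, so it is on the stop. Now I'll release and rise.

>>> carry_out(
  plan=[
    {"dx":0,"dy":2,"dz":-2,"twist":0,"fingers":0},
    {"dx":0,"dy":2,"dz":-2,"twist":0,"fingers":-1},
    {"dx":0,"dy":2,"dz":-2,"twist":0,"fingers":-1},
    {"dx":0,"dy":2,"dz":-2,"twist":0,"fingers":-1},
    {"dx":0,"dy":2,"dz":-2,"twist":0,"fingers":-1},
  ],
)

```text
clock: 9.1
eef_pos: [0.4786, -0.2163, 0.1368]
tool_rot: [0.626, 0.779, -0.0, -0.001]
ft_force: [0.3, 0.4, -0.8]
grip_width: 0.0735
grasp_force: 0.0
```

>>> carry_out(
  plan=[
    {"dx":0,"dy":0,"dz":0,"twist":0,"fingers":-1},
    {"dx":0,"dy":0,"dz":0,"twist":0,"fingers":-1},
    {"dx":0,"dy":0,"dz":0,"twist":0,"fingers":-1},
    {"dx":0,"dy":0,"dz":-8,"twist":0,"fingers":-1},
    {"dx":0,"dy":0,"dz":-20,"twist":0,"fingers":-1},
  ],
)

```text
clock: 9.52
eef_pos: [0.4789, -0.2161, 0.1572]
tool_rot: [0.626, 0.78, -0.0, -0.002]
ft_force: [-0.2, 0.2, 0.7]
grip_width: 0.0853
grasp_force: 0.0
```

>>> carry_out(
  plan=[
    {"dx":0,"dy":0,"dz":-20,"twist":0,"fingers":-1},
    {"dx":0,"dy":0,"dz":-40,"twist":0,"fingers":-1},
    {"dx":0,"dy":0,"dz":-60,"twist":0,"fingers":-1},
    {"dx":0,"dy":0,"dz":-80,"twist":0,"fingers":-1},
    {"dx":0,"dy":0,"dz":-90,"twist":0,"fingers":-1},
  ],
)

```text
clock: 9.93
eef_pos: [0.4809, -0.2169, 0.2513]
tool_rot: [0.626, 0.78, 0.001, 0.002]
ft_force: [-0.0, -0.9, 1.5]
grip_width: 0.0852
grasp_force: 0.0
```

```bash
python3 - <<'E'
from h import *
cs={n:camera(n) for n in("wrist","side")}
a=cs["wrist"]["image"][:,:,::-1];b=cs["side"]["image"][160:280,240:360,::-1]
cv2.imwrite("pics/f.png",np.hstack([cv2.resize(a,(400,300)),cv2.resize(b,(300,300),interpolation=cv2.INTER_CUBIC)]))
o=bot.get_obs();print(o["clock"],o["eef_pos"],o["ft_force"])
E
```

```text
10.0333 [ 0.4811509  -0.21704286  0.25039012] [ 0.36609393  0.07868541 -0.819242  ]
```

View pics/f.png

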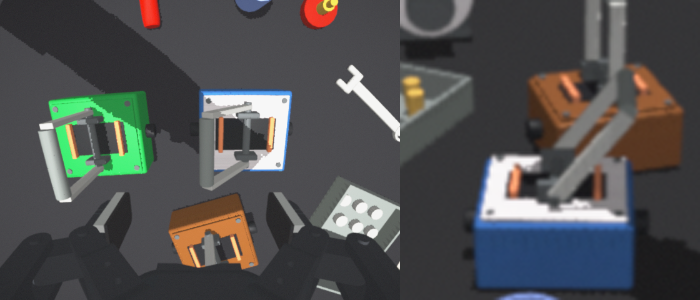

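The changeover handle now leans to the opposite side: wrist bar at about (207,150) of the half-size crop, and side-right in the other half. I'll confirm the lean and check that the neighbours haven't moved.

```bash
python3 - <<'E'
from h import *
import pickle
c=camera("wrist");b=plane(c,[(331,182),(331,296)],.156);a=np.radians(12.4)
print("bar",b.mean(0),"u mm",(b.mean(0)[:2]-[.5463,-.202])@[np.cos(a),np.sin(a)]*1e3)
s=camera("side")["image"].astype(int);s0=pickle.load(open("c0.pkl","rb"))["side"]["image"].astype(int)
d=np.abs(s-s0).max(2)
for n,(y0,y1,x0,x1) in dict(green=(175,275,365,440),ball=(340,470,160,290),blue=(180,275,265,340)).items(): print(n,(d[y0:y1,x0:x1]>60).sum())
E
```

```text
bar [ 0.49059603 -0.21353436  0.156     ] u mm -56.88135908655552
green 241
ball 0
blue 1440
```

```bash
python3 - <<'E'
from h import *
import pickle
s=camera("side")["image"];s0=pickle.load(open("c0.pkl","rb"))["side"]["image"]
cv2.imwrite("pics/g.png",np.hstack([cv2.resize(x[150:290,280:460,::-1],(390,303)) for x in(s0,s)]))
E
```

```text
(no output)
```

View pics/g.png

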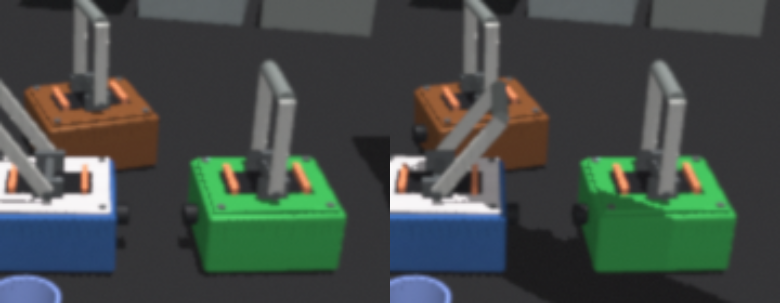

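Before and after, the green and brown handles match. The only difference on the green box is a shadow. The changeover is at its opposite stop and the robot is clear, so I'm handing in.

```bash
python3 -c "
from workcell import job_done
print(job_done())"
```

```text
the job is handed in; nothing more can be done
None
```

I brought the changeover handle upright and held it still in the gripper at centre-off (within about 0.02 rad) for about 1.7 s, then put it fully over to the opposite stop and released it; the ball-lever switch and look-alikes were not moved, and I handed the job in at about 10 s.

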